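# File the pressing boards by size in the stepped rack

### The arm

A 7-joint arm with a two-finger parallel gripper is mounted at the origin on a cart in front of the work surface, level with it; the furniture and walls round the work are solid. World frame = base frame: x ahead of the robot, y to its left, z up, the work surface at z = 0. Lengths are in m, angles in degrees, forces in N, time in s.
With the tool pointing down it reaches from about 0.425 to 0.825 m from the base axis. Payload 3.6 kg.
Tool frame: the origin (TCP) lies on the centre line of the jaws, within the pads' length; the fingertips stand robot.tips_ahead ahead of it and the grasp point (between the pads) lies 6 mm ahead of it (robot.tips_ahead is the distance from the TCP to the fingertips, in m); z points along the fingers, y is the line along which they close (so a half turn about z gives the same grasp; the last joint's range is limited). The gripper opens to 93 mm and grips with 3 to 60 N. Pads are 15 mm wide; open, the fingers measure 128 mm over their backs; the gripper's body (75 mm by 188 mm) begins 65 mm behind the grasp point.
Start: joints at [-71.362, 35.231, -0.722, 81.555, 0.464, 63.22, -2.315], TCP at [0.224, 0.61, 0.244] pointing down, gripper open.
Joint ranges: [-178.69, 178.69], [-17.37, 117.87], [-77.05, 75.6], [15.02, 138.74], [-78.02, 258.01], [0.78, 113.62], [-162.83, 162.83]. Speed limits (degrees/s): [159.86, 159.86, 180, 180, 180, 180, 180].

### API

Orientations are given as [roll, pitch, yaw] about the fixed x, y, z axes, in that order (R = Rz(yaw) Ry(pitch) Rx(roll)).
In Python, from plant import robot, cams, ticket gives the robot as it stands.
- The arm moves only by the shell command python3 -m creep 'ROWS'. ROWS is JSON, one flat list of numbers, 7 for each row, row after row: the shift along the tool's x, y, z in cm, then the turn, a rotation vector about the tool's x, y, z in degrees, then the opening, from 0 (shut) to 1 (fully open). In form: [dx, dy, dz, rx, ry, rz, fingers, dx, dy, dz, rx, ry, rz, fingers, ...]. A call has 1 to 20 rows; each row is the pose to reach, as a shift and turn from the pose commanded when the call began, along the tool's axes at that moment; what a row does not reach only later rows make up. A row lasts 1/8 s, in which the tool goes at most 62.5 mm and 10.7 degrees, less where a joint would pass 70% of its speed; a pose out of reach is approached as far as the arm can. A call with a gripper value outside its range is refused whole. The fingers move at their own pace and stop on an object; the grip force is fixed at half the most. Time passes only in rows, so rows that repeat a pose let the fingers close. It gives the time, the measured TCP pose, the force, the opening and the grip force at its end, in the units of the state.
- robot.state(): the state, without advancing time (a new reading comes with each control period).
- cams.snapshot(name): name is "scene" or "top" or "wrist"; returns the picture (384x512x3 uint8, red, green, blue); there is no depth.
- cams.calibration(name): a dict with "fovy" (degrees; the focal length in pixels is half the picture's height over the tangent of half this angle, whatever the lens; pixels are square), "cx", "cy" (the principal point, pixels), "D" ([k1, k2, p1, p2, k3] as OpenCV has them; the pictures are not rectified), "extrinsics" (4x4, takes a point from world to camera coordinates); the wrist camera has in their place "mount" (4x4, takes a point from camera to tool coordinates, whose origin is the TCP and whose axes are the flange's). Camera axes: x right, y up, looking along -z (the intrinsics and any distortion apply to the point x, -y, -z); pixel columns grow to the right and rows downward; lengths in m; the calibration is good to about 2 mm. A picture is of the moment at which its call begins: read the wrist's pose just before it. calibration takes no time and is no camera call.
- ticket.close_job(): hands the job in; it is judged then, once.
The state is a dict: "time_s": time; "joints": joint angles; "joint_vel": joint speeds; "effort": joint torques, N m; "tool_pos": TCP position; "orientation": TCP orientation; "ft_force": force on the tool from outside, world axes, zero at the start; "moment": the same for the moment, N m; "opening": finger opening in m; "grip_force": force on a finger pad.
Only numpy, scipy, OpenCV 4.12 (cv2) and the standard library are available. Lean on these libraries where they do the work, as an engineer would, in place of code of your own. Each camera call takes 0.05 s, during which the arm holds its last target. There are 200 camera calls.

### The job

The four brass-edged pressing boards have dried on the drying stand; file them in the stepped storage rack in order of size, smallest board in the narrowest bay up to the largest in the widest. Slide each one down between its pair of guides, brass edge up, until its foot sits on the bay's floor, and let go of it. Do not shift the thread spool or the paste jar.

Things in the scene. Friction and masses are not known exactly. Their poses are not given: they have to be found in the camera images.
- board_1: The smallest of four brass-edged wooden pressing boards: 64 mm wide, 84 mm tall, 10 mm thick, standing on edge, brass strip (9 mm) on top. Origin: centre of its underside; x across its thickness, y along its width, z up. The four start in mixed order, 46 mm apart, standing on the drying stand, floor 22 mm above the bench. Stand and rack are fixed.
- board_2: The second smallest of four brass-edged wooden pressing boards: 86 mm wide, 92 mm tall, 10 mm thick, standing on edge, brass strip (9 mm) on top. Origin: centre of its underside; x across its thickness, y along its width, z up. Starts on the drying stand, a wooden plank with upright steel pins; lift it straight up until clear.
- board_3: The second largest of four brass-edged wooden pressing boards: 108 mm wide, 100 mm tall, 10 mm thick, standing on edge, brass strip (9 mm) on top. Origin: centre of its underside; x across its thickness, y along its width, z up. Starts on the drying stand; pins 40 mm high stand before and behind it, 23 mm either side of its middle.
- board_4: The largest of four brass-edged wooden pressing boards: 130 mm wide, 108 mm tall, 10 mm thick, standing on edge, brass strip (9 mm) on top. Origin: centre of its underside; x across its thickness, y along its width, z up. Starts on the drying stand.
- bay_1: Bay for the smallest board in the stepped rack: plywood cross board 114 mm long with a facing pair of upright metal guides, 72 mm between their end walls. Origin: underside's centre, 8 mm above the bench; x across the slot, y along it, z up. Slot's middle at x = y = 0, floor at z = 14 mm. Channels 15 mm wide inside, 14 mm deep, mouth flared, top at z = 59 mm.
- bay_2: Bay for the second smallest board in the stepped rack: plywood cross board 136 mm long with a facing pair of upright metal guides, 94 mm between their end walls. Origin: underside's centre, 8 mm above the bench; x across the slot, y along it, z up. Slot's middle at x = y = 0, floor at z = 14 mm. The bays stand 46 mm apart in a row, 1 to 4 along +x.
- bay_3: Bay for the second largest board in the stepped rack: plywood cross board 158 mm long with a facing pair of upright metal guides, 116 mm between their end walls. Origin: underside's centre, 8 mm above the bench; x across the slot, y along it, z up. Slot's middle at x = y = 0, floor at z = 14 mm. The rack may be turned any way.
- bay_4: Bay for the largest board in the stepped rack: plywood cross board 180 mm long with a facing pair of upright metal guides, 138 mm between their end walls. Origin: underside's centre, 8 mm above the bench; x across the slot, y along it, z up. Slot's middle at x = y = 0, floor at z = 14 mm. Guides as in bay_1.
- thread_spool: Loose wooden spool of linen thread, 36 mm across, 46 mm tall, standing on the bench between rack and stand; origin at the centre of its underside. A bystander.
- paste_jar: Loose glass jar of white paste, 58 mm across, 66 mm tall, standing on the bench beyond the gap between rack and stand; origin at the centre of its underside. A bystander.

How it is judged:
By the outcome, as a careful person would: the job done as asked, in the order asked, and still so for the second after the job is handed in, with the robot touching nothing.
It also fails if it takes over 128 s, if anything falls off the work surface, if the arm or the gripper's body presses on something with over 40 N, if the wrist force passes 120 N, or if a joint passes its speed limit or range.

## Working session

There is one attempt and no reset: what is moved stays moved. The work goes in short steps, Python scripts to look and compute and a shell command to move; the robot and the scene stay as the last step left them, time stands still between calls to the robot, and variables do not carry over. Pictures are saved under pics/ and viewed, at most 14 in all, crops included, and the job is handed in when it is done.

```bash
ls; mkdir -p pics
python3 - <<'E'
from plant import robot,cams,ticket
import cv2
print(robot.state(), robot.tips_ahead)
for n in ["scene","top","wrist"]:
    im=cams.snapshot(n); cv2.imwrite(f"pics/{n}0.png",im[:,:,::-1]); print(n,cams.calibration(n))
a=[cv2.imread(f"pics/{n}0.png") for n in ["scene","top"]]
E
```

```text
pics
{'time_s': 0.0, 'joints': array([-71.36171713,  35.28730592,  -0.72302543,  81.63947888,
         0.46552371,  63.21931518,  -2.3148162 ]), 'joint_vel': array([-0.00077696, -0.0328553 , -0.00245344,  0.01552787, -0.07451304,
        0.00695674, -0.00917129]), 'effort': array([-1.50686824e-04, -4.58935261e+01,  2.09351513e-01, -1.65740561e+01,
       -6.09835982e-02,  2.02867395e-02,  2.42108026e-04]), 'tool_pos': array([0.22372977, 0.60951824, 0.24251378]), 'orientation': array([-1.79856836e+02,  3.18158154e-03,  1.59847895e+02]), 'ft_force': array([0.09234035, 0.39791519, 0.22046739]), 'moment': array([-0.06410474, -0.01887886,  0.00375752]), 'grip_force': 0.0, 'opening': 0.09277941172785432} 0.025
scene {'fovy': 56.6504772593709, 'cx': 254.56477693529243, 'cy': 186.0525480943727, 'D': array([-0.00759891,  0.        ,  0.        ,  0.        ,  0.        ]), 'extrinsics': array([[ 0.86049081, -0.50903606,  0.0209251 , -0.51345276],
       [ 0.24217311,  0.44482219,  0.862256  , -0.19050741],
       [-0.44822734, -0.73689587,  0.50604025, -0.60483602],
       [ 0.        ,  0.  
[... 274 characters left out ...]
       [ 0.9616849 , -0.10622971,  0.25273978, -0.60083001],
       [-0.25134234,  0.02656603,  0.9675336 , -0.73417264],
       [ 0.        ,  0.        ,  0.        ,  1.        ]])}
wrist {'fovy': 66.91452528526062, 'cx': 263.23677623144647, 'cy': 194.42410092630925, 'D': array([-0.05198259,  0.        ,  0.        ,  0.        ,  0.        ]), 'mount': array([[-5.35133161e-04,  9.64881223e-01,  2.62686009e-01,
         7.15504912e-02],
       [ 9.99999856e-01,  5.06174756e-04,  1.77910373e-04,
        -5.11035294e-04],
       [ 3.86973519e-05,  2.62686066e-01, -9.64881355e-01,
        -1.39498727e-01],
       [ 0.00000000e+00,  0.00000000e+00,  0.00000000e+00,
         1.00000000e+00]])}
```

View pics/scene0.png

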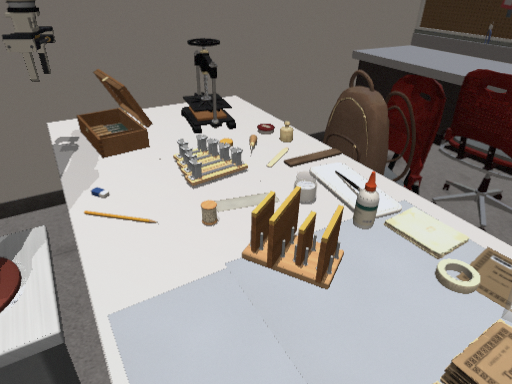

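View pics/top0.png

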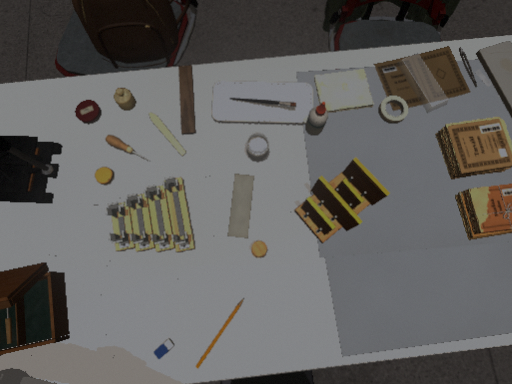

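The scene picture shows the rack at about (210,160) and the stand at about (295,245), holding 4 boards. In the top picture the rack is near (150,215), the stand (340,200), the spool (259,248) and the jar (258,146).

```bash
cat > h.py <<'E'
import numpy as np, cv2
from scipy.spatial.transform import Rotation as R
from plant import robot,cams
def K(c): f=192/np.tan(np.radians(c["fovy"]/2)); return np.array([[f,0,c["cx"]],[0,f,c["cy"]],[0,0,1]])
def T_tool(s):
    T=np.eye(4); T[:3,:3]=R.from_euler("xyz",s["orientation"],degrees=True).as_matrix(); T[:3,3]=s["tool_pos"]; return T
def cam2world(n,s=None):
    c=cams.calibration(n)
    return np.linalg.inv(c["extrinsics"]) if n!="wrist" else T_tool(s)@c["mount"]
def ray(n,px,s=None):
    c=cams.calibration(n); u=cv2.undistortPoints(np.array(px,float).reshape(-1,1,2),K(c),c["D"]).reshape(-1,2)
    M=cam2world(n,s); d=np.c_[u[:,0],-u[:,1],-np.ones(len(u))]@M[:3,:3].T
    return M[:3,3],d
def onplane(n,px,z,s=None):
    o,d=ray(n,px,s); return o+d*((z-o[2])/d[:,2])[:,None]
def proj(n,P,s=None):
    c=cams.calibration(n); M=np.linalg.inv(cam2world(n,s)); P=np.atleast_2d(P)@M[:3,:3].T+M[:3,3]
    return cv2.projectPoints(P*[1,-1,-1],np.zeros(3),np.zeros(3),K(c),c["D"])[0].reshape(-1,2)
def go(target,yaw=None,s=None):
    """shift (cm) and z turn (deg) in tool axes from current pose to point down at target, yaw"""
    s=s or robot.state(); T=T_tool(s)
    sh=T[:3,:3].T@(np.array(target)-T[:3,3])*100
    Rt=R.from_euler("xyz",[180,0,s["orientation"][2] if yaw is None else yaw],degrees=True).as_matrix()
    return sh.round(2),R.from_matrix(T[:3,:3].T@Rt).as_rotvec(degrees=True).round(2)
E
python3 - <<'E'
from h import *
for n in ["scene","top"]: print(n,cam2world(n)[:3,3])
print("rack",onplane("top",[[120,225],[138,222],[157,218],[178,212]],0.06))
print("stand ends",onplane("top",[[318,220],[365,180]],0.1),"spool",onplane("top",[[259,248]],.046),"jar",onplane("top",[[258,146]],.066))
im=cv2.imread("pics/top0.png")
a=cv2.resize(im[160:270,95:205],None,fx=5,fy=5,interpolation=cv2.INTER_CUBIC)
cv2.imwrite("pics/c1.png",a)
s=robot.state();print(go([0.45,0.2,0.35]),go([0.5,-0.2,0.3]))
E
```

```text
scene [ 0.21685311 -0.62232521  0.48108157]
top [0.40027077 0.01913519 0.86226388]
rack [[0.55948217 0.30309847 0.06      ]
 [0.56191581 0.26200105 0.06      ]
 [0.56642991 0.21837116 0.06      ]
 [0.5751379  0.16966907 0.06      ]]
stand ends [[ 0.51533931 -0.13937815  0.1       ]
 [ 0.59330522 -0.25819567  0.1       ]] spool [[ 0.47437822 -0.00665656  0.046     ]] jar [[ 0.71375188 -0.0315863   0.066     ]]
(array([-35.35, -30.69, -10.67]), array([-0.11,  0.  , -0.  ])) (array([-53.83, -66.51,  -5.59]), array([-0.11,  0.  , -0.  ]))
```

View pics/wrist0.png

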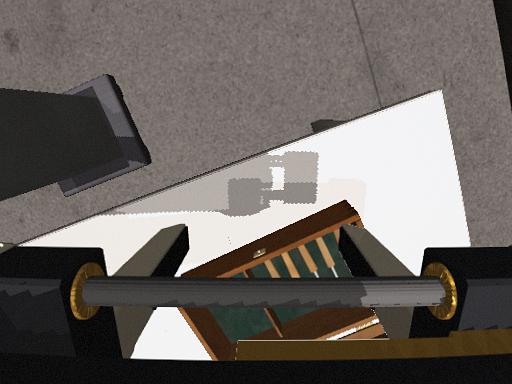

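The wrist view shows only the open box below the gripper, so I'll move over the rack to look.

Run:
```python
from h import *
print(go([0.49,0.23,0.30],180))
```

```text
(array([-38.07, -26.48,  -5.67]), array([-1.100e-01, -2.000e-02, -2.015e+01]))
```

View pics/c1.png

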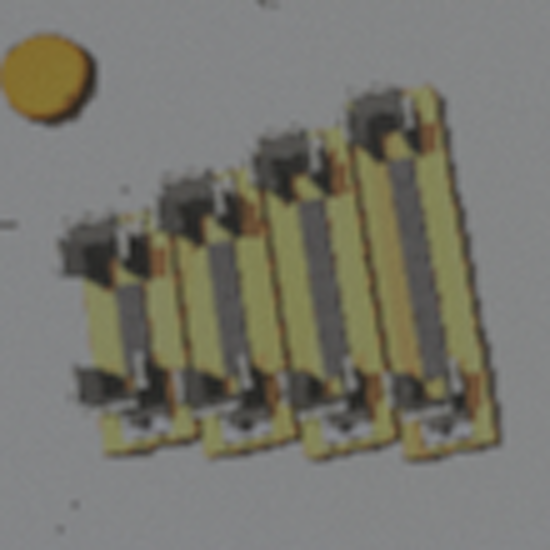

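The crop shows four pale strips, each with a grey slot floor. Bay 1 is at left (135,325) and bay 4 at right (415,270), turned about 8° from image vertical.

```bash
python3 -m creep '[-10,-6,-6,0,0,-10,1,-38,-26.5,-5.7,0,0,-20.2,1,-38,-26.5,-5.7,0,0,-20.2,1,-38,-26.5,-5.7,0,0,-20.2,1,-38,-26.5,-5.7,0,0,-20.2,0.5,-38,-26.5,-5.7,0,0,-20.2,0.5,-38,-26.5,-5.7,0,0,-20.2,0.3,-38,-26.5,-5.7,0,0,-20.2,0.3,-38,-26.5,-5.7,0,0,-20.2,0.3,-38,-26.5,-5.7,0,0,-20.2,0.3,-38,-26.5,-5.7,0,0,-20.2,0.3,-38,-26.5,-5.7,0,0,-20.2,0.3]'
python3 - <<'E'
from h import *
import pickle
s=robot.state(); im=cams.snapshot("wrist"); print(s["tool_pos"],s["orientation"])
cv2.imwrite("pics/w1.png",im[:,:,::-1]); pickle.dump(s,open("s1.pkl","wb"))
cv2.imwrite("pics/w1z.png",cv2.resize(im[:290,120:400,::-1],None,fx=2,fy=2,interpolation=cv2.INTER_CUBIC))
E
```

```text
time_s: 1.65
tool_pos: [0.4886, 0.2318, 0.3005]
orientation: [180.0, -0.0, -179.8]
ft_force: [-0.7, 0.4, -0.9]
opening: 0.0278
grip_force: 0.0
[0.48859665 0.23180482 0.30054084] [ 1.79984498e+02 -2.98793248e-02 -1.79800293e+02]
```

View pics/w1z.png

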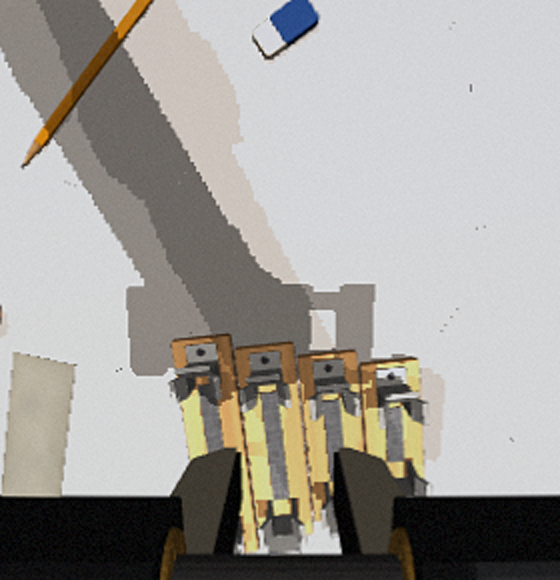

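The rack appears at (290,440) in the doubled crop, partly behind the fingers. I'll move 13 cm further out so it lies clear.

```bash
python3 -m creep '[-13,0,0,0,0,0,0.3,-13,0,0,0,0,0,0.3,-13,0,0,0,0,0,0.3,-13,0,0,0,0,0,0.3,-13,0,0,0,0,0,0.3,-13,0,0,0,0,0,0.3]'
python3 - <<'E'
from h import *
import pickle
s=robot.state(); im=cams.snapshot("wrist"); print(s["tool_pos"],s["orientation"])
cv2.imwrite("pics/w2.png",im[:,:,::-1]); pickle.dump(s,open("s2.pkl","wb"))
cv2.imwrite("pics/w2z.png",cv2.resize(im[90:290,170:370,::-1],None,fx=3,fy=3,interpolation=cv2.INTER_CUBIC))
print(go([0.67,-0.18,0.34],180))
E
```

```text
time_s: 2.45
tool_pos: [0.6183, 0.2312, 0.3016]
orientation: [180.0, 0.0, -179.9]
ft_force: [-0.6, 0.4, 0.2]
opening: 0.0281
grip_force: 0.0
[0.6183011  0.23121791 0.3016142 ] [ 1.79963169e+02  2.73947913e-02 -1.79874752e+02]
(array([ -5.07, -41.12,  -3.86]), array([0.03, 0.03, 0.11]))
```

View pics/w2z.png

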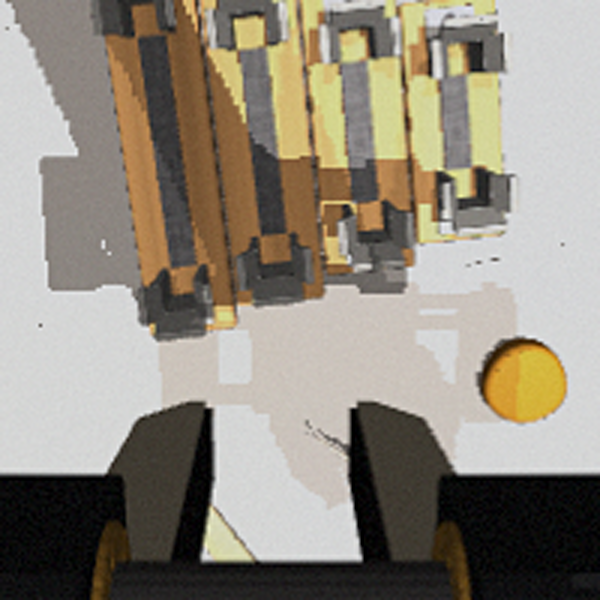

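The rack is now fully visible. Approximate felt-strip ends in the tripled crop are: bay 4 (152,38)–(180,265), bay 3 (255,45)–(275,235), bay 2 (357,60)–(363,200), bay 1 (457,75)–(456,168). I'll refine these from colour and check them against the 46 mm spacing.

```bash
cat > rack.py <<'E'
from h import *
import pickle
s=pickle.load(open("s2.pkl","rb")); im=cv2.imread("pics/w2.png")
hsv=cv2.cvtColor(im,cv2.COLOR_BGR2HSV)
ends={4:[(152,38),(180,265)],3:[(255,45),(275,235)],2:[(357,60),(363,200)],1:[(457,75),(456,168)]}
C=[];D=[]
for i in (1,2,3,4):
    a,b=[(np.array(p)+.5)/3-.5+[170,90] for p in ends[i]]
    # refine sideways: centre of low-saturation run in rows between the ends
    pts=[]
    for t in np.linspace(.12,.88,25):
        p=a+(b-a)*t; r=int(round(p[1])); x0=int(round(p[0]))
        row=hsv[r,:,1]<70; 
        if not row[x0]: continue
        l=x0; 
        while row[l-1]: l-=1
        q=x0
        while row[q+1]: q+=1
        if q-l<16: pts.append([(l+q)/2,r])
    pts=np.array(pts); W=onplane("wrist",pts,.0225,s)[:,:2]
    d=np.linalg.svd(W-W.mean(0))[2][0]; d*=np.sign(d[0]); m=W.mean(0)
    E=onplane("wrist",[a,b],.0225,s)[:,:2]; c=E.mean(0); L=np.linalg.norm(E[0]-E[1])
    c=m+d*((c-m)@d)
    print(i,len(pts),"centre",c.round(4),"dir deg",np.degrees(np.arctan2(d[1],d[0])).round(2),"len mm",(L*1e3).round(1))
    C.append(c);D.append(np.arctan2(d[1],d[0]))
C=np.array(C); print("gaps",np.linalg.norm(np.diff(C,axis=0),axis=1)*1e3, "row dir",np.degrees(np.arctan2(*(C[3]-C[0])[::-1])))
E
python3 rack.py
python3 -m creep '[0,0,-4,0,0,0,0.3,-5,-41,-4,0,0,0,0.3,-5,-41,-4,0,0,0,0.3,-5,-41,-4,0,0,0,0.3,-5,-41,-4,0,0,0,0.3,-5,-41,-4,0,0,0,0.3,-5,-41,-4,0,0,0,0.3,-5,-41,-4,0,0,0,0.3,-5,-41,-4,0,0,0,0.3,-5,-41,-4,0,0,0,0.3,-5,-41,-4,0,0,0,0.3,-5,-41,-4,0,0,0,0.3]'
python3 - <<'E'
from h import *
import pickle
s=robot.state(); im=cams.snapshot("wrist"); print(s["tool_pos"],s["orientation"])
cv2.imwrite("pics/w3.png",im[:,:,::-1]); pickle.dump(s,open("s3.pkl","wb"))
cv2.imwrite("pics/w3z.png",cv2.resize(im[80:280,150:410,::-1],None,fx=3,fy=3,interpolation=cv2.INTER_CUBIC))
E
```

```text
1 25 centre [0.5665 0.3126] dir deg 4.14 len mm 43.1
2 25 centre [0.571  0.2675] dir deg 5.67 len mm 65.2
3 25 centre [0.5764 0.222 ] dir deg 6.19 len mm 89.3
4 25 centre [0.5821 0.1766] dir deg 6.41 len mm 107.4
gaps [45.33972071 45.81767056 45.67999071] row dir -83.47667660536355
time_s: 4.0
tool_pos: [0.6699, -0.1776, 0.341]
orientation: [180.0, 0.0, -179.8]
ft_force: [0.2, -0.4, -0.3]
opening: 0.028
grip_force: 0.0
[ 0.66993533 -0.17757065  0.34100579] [ 1.79970305e+02  2.33291571e-02 -1.79805718e+02]
```

View pics/w3z.png

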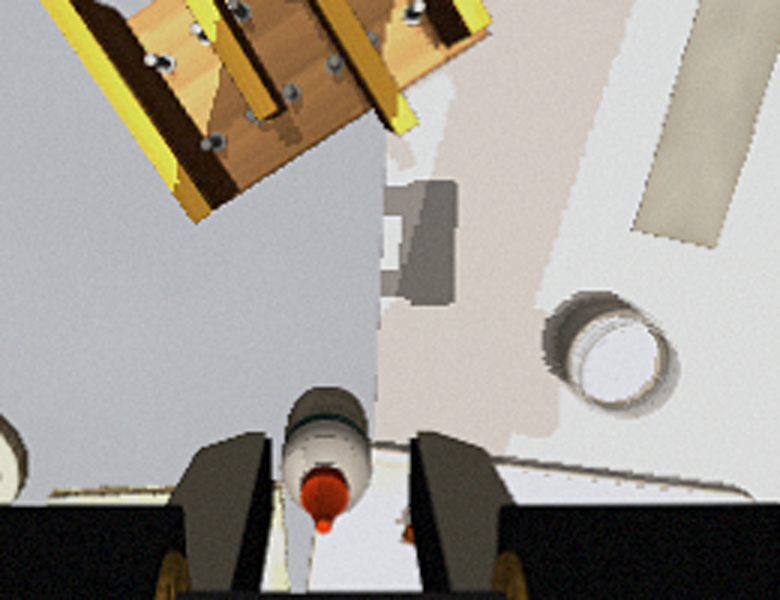

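The stand's near half is at the top of this crop, with the glue bottle at (325,450) and the jar at (620,350). I'll mask the brass in the full frame.

Run:
```python
from h import *
im=cv2.imread("pics/w3.png")
cv2.imwrite("pics/w3f.png",cv2.resize(im[:200,100:366],None,fx=3,fy=3,interpolation=cv2.INTER_CUBIC))
```

```text
(no output)
```

View pics/w3f.png

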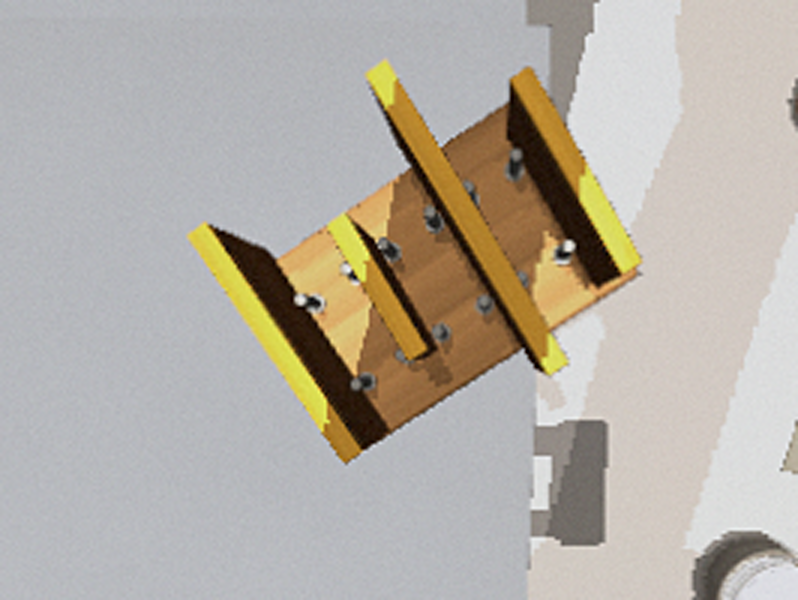

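The full stand is visible. From left to right the brass tops, given as end midpoints in the crop, are: A (200,231)–(354,453), B (337,219)–(423,356), C (376,67)–(558,369), D (520,73)–(631,271). I'll check their widths to identify the boards.

Run:
```python
from h import *
import pickle
s=pickle.load(open("s3.pkl","rb"))
Q={3:((189,238),(210,224),(362,443),(346,463)),1:((328,225),(346,213),(435,350),(412,362)),4:((366,75),(386,60),(568,362),(548,375)),2:((511,80),(528,67),(640,265),(622,277))}
H={1:.084,2:.092,3:.1,4:.108}
P=[]
for i,q in Q.items():
    px=(np.array(q)+.5)/3-.5+[100,0]
    w=onplane("wrist",px,.022+H[i],s)[:,:2]; a=(w[0]+w[1])/2;b=(w[2]+w[3])/2;d=a-b
    print(i,"c",w.mean(0).round(4),"yaw",np.degrees(np.arctan2(d[1],d[0])).round(2),"w",(np.linalg.norm(d)*1e3).round(1),"t",(np.linalg.norm(w[0]-w[1])*1e3).round(1),(np.linalg.norm(w[2]-w[3])*1e3).round(1)); P.append(w.mean(0))
P=np.array(P); print(np.linalg.norm(np.diff(P,axis=0),axis=1),np.degrees(np.arctan2(*(P[3]-P[0])[::-1])))
t=robot.state(); c=P[1]
for yaw in (-150,-146,30): print(yaw,go([c[0],c[1],.26],yaw),t["joints"].round(0))
```

```text
3 c [ 0.5969 -0.2633] yaw -146.41 w 103.8 t 10.0 10.7
1 c [ 0.5746 -0.2237] yaw -147.69 w 63.9 t 8.7 10.8
4 c [ 0.5521 -0.1865] yaw -147.53 w 127.7 t 9.0 9.2
2 c [ 0.5319 -0.1453] yaw -147.89 w 85.2 t 7.9 8.4
[0.04547916 0.04346234 0.04593475] 118.84362753872867
-150 (array([ 9.55, -4.55,  8.09]), array([ 1.000e-02,  2.000e-02, -2.984e+01])) [ 13.  36.   1.  64.  -1.  80. 104.]
-146 (array([ 9.55, -4.55,  8.09]), array([ 1.000e-02,  2.000e-02, -3.384e+01])) [ 13.  36.   1.  64.  -1.  80. 104.]
30 (array([ 9.55, -4.55,  8.09]), array([ 3.0000e-02, -2.0000e-02,  1.5016e+02])) [ 13.  36.   1.  64.  -1.  80. 104.]
```

Widths 64, 86, 104 and 128 identify the boards: left to right 3, 1, 4, 2. I'll go to board 1 now, hovering first, then descending with the fingers narrowed.

```bash
python3 -m creep '[9.55,-4.55,8,0,0,-32.2,0.27,9.55,-4.55,8,0,0,-32.2,0.27,9.55,-4.55,8,0,0,-32.2,0.27,9.55,-4.55,8,0,0,-32.2,0.27,9.55,-4.55,8,0,0,-32.2,0.27,9.55,-4.55,8,0,0,-32.2,0.27,9.55,-4.55,8,0,0,-32.2,0.27]'
python3 - <<'E'
from h import *
import pickle
s=robot.state(); im=cams.snapshot("wrist"); print(s["tool_pos"],s["orientation"],s["joints"].round(0),go([.5746,-.2237,.098],-147.6))
cv2.imwrite("pics/w4.png",im[:,:,::-1]); pickle.dump(s,open("s4.pkl","wb"))
cv2.imwrite("pics/w4z.png",cv2.resize(im[150:,120:400,::-1],None,fx=2.5,fy=2.5,interpolation=cv2.INTER_CUBIC))
E
```

```text
time_s: 4.92
tool_pos: [0.5751, -0.2245, 0.261]
orientation: [-180.0, 0.0, -147.7]
ft_force: [0.1, -0.4, -0.2]
opening: 0.025
grip_force: 0.0
[ 0.57507103 -0.22445265  0.26102285] [-1.79954169e+02  3.96850253e-02 -1.47736952e+02] [ 24.  31.  -7.  86.   4.  63. 138.] (array([-0.02,  0.1 , 16.29]), array([-0.03,  0.02, -0.14]))
```

View pics/w4z.png

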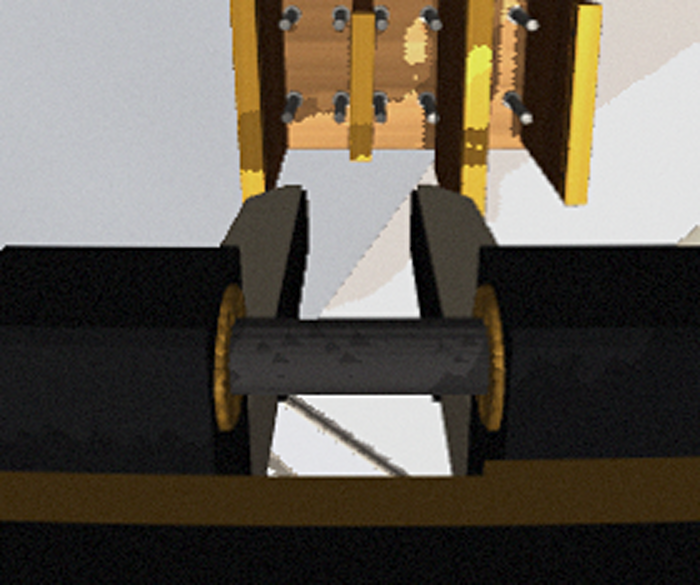

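The fingers straddle board 1, whose brass far end is at (361,158), with yaw aligned. Far ends of the others: board 3 (253,195), board 4 (476,210), board 2 (576,203). I'll use these to refine all the centres.

Run:
```python
from h import *
import pickle
s=pickle.load(open("s4.pkl","rb")); T=T_tool(s)
# (far end mid px), (upper point mid px)
Q={3:((253,195),(244,10)),1:((361,159),(363,20)),4:((475,210),(480,10)),2:((577,204),(588,8))}
H={1:.084,2:.092,3:.1,4:.108};W={1:.064,2:.086,3:.108,4:.130}
for i,q in Q.items():
    px=(np.array(q)+.5)/2.5-.5+[120,150]
    w=onplane("wrist",px,.022+H[i],s); t=(w-T[:3,3])@T[:3,:3]
    d=t[1]-t[0]; d/=np.linalg.norm(d); c=t[0]+d*W[i]/2
    print(i,"tool mm",(c[:2]*1e3).round(1),"yaw off",np.degrees(np.arctan2(d[1],d[0])).round(2),"world",(T[:3,:3]@c+T[:3,3])[:2].round(4))
```

```text
3 tool mm [ 15.2 -45.2] yaw off -0.39 world [ 0.5865 -0.2708]
1 tool mm [3.3 0. ] yaw off 0.77 world [ 0.5724 -0.2263]
4 tool mm [22.9 44.1] yaw off -1.05 world [ 0.5323 -0.1994]
2 tool mm [-3.3 90.4] yaw off -1.48 world [ 0.5297 -0.1463]
```

```bash
python3 -m creep '[0.15,0,5,0,0,0,0.27,0.15,0,10,0,0,0,0.27,0.15,0,13,0,0,0,0.27,0.15,0,15,0,0,0,0.27,0.15,0,16.2,0,0,0,0.27,0.15,0,16.2,0,0,0,0.27,0.15,0,16.2,0,0,0,0,0.15,0,16.2,0,0,0,0,0.15,0,16.2,0,0,0,0,0.15,0,16.2,0,0,0,0,0.15,0,16.2,0,0,0,0]'
```

```text
time_s: 6.35
tool_pos: [0.5737, -0.226, 0.0997]
orientation: [-179.9, 0.1, -147.8]
ft_force: [-0.7, 0.5, 5.8]
opening: 0.0101
grip_force: 30.0
```

Gripped (10.1 mm opening, 30 N). I'll lift straight up.

```bash
python3 -m creep '[0,0,-2,0,0,0,0,0,0,-5,0,0,0,0,0,0,-9,0,0,0,0,0,0,-13,0,0,0,0,0,0,-16,0,0,0,0,0,0,-16,0,0,0,0]'
python3 - <<'E'
from h import *
s=robot.state(); im=cams.snapshot("wrist"); print(go([.5665,.3126,.26],-173.5), s["tool_pos"])
cv2.imwrite("pics/w5.png",im[:,:,::-1])
cv2.imwrite("pics/w5z.png",cv2.resize(im[90:330,160:360,::-1],None,fx=2.5,fy=2.5,interpolation=cv2.INTER_CUBIC))
T=T_tool(s)
for x in (.032,.035,.038): print(x,proj("wrist",T[:3,:3]@[x,0,-.007]+T[:3,3],s))
E
```

```text
time_s: 7.1
tool_pos: [0.5739, -0.2261, 0.2604]
orientation: [-179.8, 0.2, -147.8]
ft_force: [-0.6, -0.9, -0.0]
opening: 0.01
grip_force: 30.0
(array([-28.19,  45.87,  -0.17]), array([-1.000e-02, -0.000e+00,  2.574e+01])) [ 0.57390356 -0.22612293  0.26043812]
0.032 [[265.82209771 203.1919315 ]]
0.035 [[265.83361339 197.13263157]]
0.038 [[265.84514254 191.00324995]]
```

View pics/w5z.png

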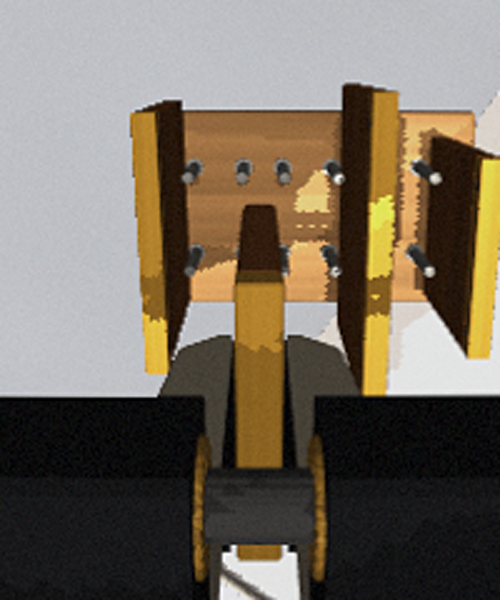

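The held board's near top edge is at crop row 282 (image row 203), so its centre is at tool x ≈ 0. The stand pins are clear of it. Moving over bay 1.

```bash
python3 -m creep '[-28.2,45.9,0,0,0,25.7,0,-28.2,45.9,0,0,0,25.7,0,-28.2,45.9,0,0,0,25.7,0,-28.2,45.9,0,0,0,25.7,0,-28.2,45.9,0,0,0,25.7,0,-28.2,45.9,0,0,0,25.7,0,-28.2,45.9,0,0,0,25.7,0,-28.2,45.9,0,0,0,25.7,0,-28.2,45.9,0,0,0,25.7,0,-28.2,45.9,0,0,0,25.7,0,-28.2,45.9,0,0,0,25.7,0,-28.2,45.9,0,0,0,25.7,0]'
python3 - <<'E'
from h import *
import pickle
s=robot.state(); im=cams.snapshot("wrist"); print(go([.5665,.3126,.16],-173.5), s["tool_pos"],s["orientation"])
cv2.imwrite("pics/w6.png",im[:,:,::-1]);pickle.dump(s,open("s6.pkl","wb"))
cv2.imwrite("pics/w6z.png",cv2.resize(im[90:330,130:390,::-1],None,fx=2.5,fy=2.5,interpolation=cv2.INTER_CUBIC))
T=T_tool(s)
print(proj("wrist",[T[:3,:3]@[x,0,-.007]+T[:3,3] for x in (.032,-.032)],s))
r=np.radians(-83.5);ex=np.array([np.cos(r),np.sin(r)]);ey=np.array([-ex[1],ex[0]])
for i in range(4):
  c=np.array([.574,.2447])+ex*.046*(i-1.5); print(i+1,c.round(4),[ (2.5*(proj("wrist",[*(c+ey*y),.0225],s)-[130,90])).round(0) for y in (.022+.011*i,-.022-.011*i)])
E
```

```text
time_s: 8.65
tool_pos: [0.567, 0.3104, 0.2578]
orientation: [-179.9, -0.1, -173.6]
ft_force: [0.4, -0.4, -0.4]
opening: 0.0101
grip_force: 30.0
(array([0.03, 0.21, 9.82]), array([-0.09, -0.04, -0.13])) [0.5670371  0.31043361 0.25776398] [-1.79876071e+02 -7.45807222e-02 -1.73635142e+02]
[[265.30984251 202.18052587]
 [265.13174808 315.86711825]]
1 [0.5662 0.3133] [array([[342., 246.]]), array([[342., 163.]])]
2 [0.5714 0.2676] [array([[256., 266.]]), array([[252., 142.]])]
3 [0.5766 0.2218] [array([[172., 286.]]), array([[161., 121.]])]
4 [0.5818 0.1761] [array([[ 89., 305.]]), array([[ 71., 100.]])]
```

View pics/w6z.png

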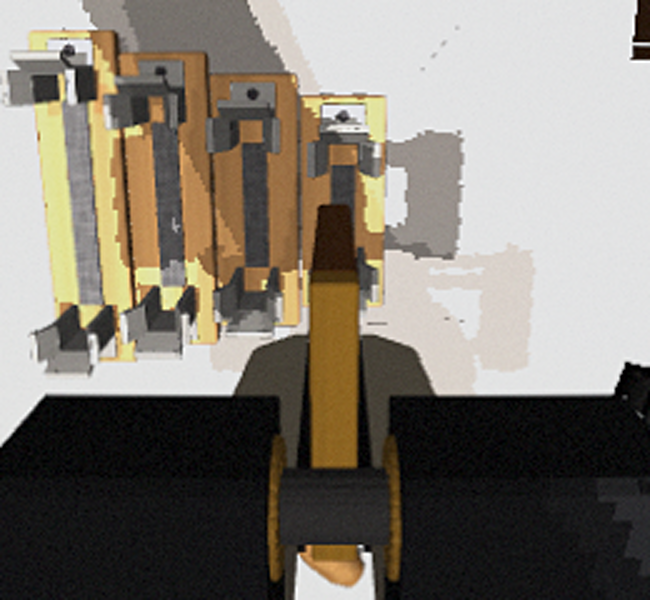

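Predicted felt positions match the picture: bay 1 near end (342,163) against about (343,165) seen, and bay 4 within about 1 mm. Descending into bay 1 with a force check halfway.

```bash
python3 -m creep '[0.03,0.25,3,0,0,-0.1,0,0.03,0.25,7,0,0,-0.1,0,0.03,0.25,10,0,0,-0.1,0,0.03,0.25,11.5,0,0,-0.1,0,0.03,0.25,12.5,0,0,-0.1,0,0.03,0.25,13,0,0,-0.1,0]'; python3 -m creep '[0,0,0.6,0,0,0,0,0,0,1.2,0,0,0,0,0,0,1.8,0,0,0,0,0,0,2.2,0,0,0,0,0,0,2.5,0,0,0,0,0,0,2.7,0,0,0,0,0,0,2.7,0,0,0,0]'
```

```text
time_s: 9.45
tool_pos: [0.5665, 0.3154, 0.129]
orientation: [180.0, 0.1, -173.4]
ft_force: [-0.4, 0.8, -0.2]
opening: 0.01
grip_force: 30.0
time_s: 10.32
tool_pos: [0.566, 0.3153, 0.1015]
orientation: [-180.0, -0.0, -173.4]
ft_force: [-0.2, 0.8, -1.3]
opening: 0.0098
grip_force: 30.0
```

```bash
python3 -m creep '[0,-0.1,0.15,0,0,0,0,0,-0.1,0.2,0,0,0,0,0,-0.1,0.2,0,0,0,0]';  python3 -m creep '[0,0,0,0,0,0,0.27,0,0,0,0,0,0,0.27,0,0,0,0,0,0,0.27,0,0,0,0,0,0,0.27,0,0,-3,0,0,0,0.27,0,0,-8,0,0,0,0.27,0,0,-14,0,0,0,0.27,0,0,-16,0,0,0,0.27,0,0,-16,0,0,0,0.27]'
python3 - <<'E'
from h import *
s=robot.state(); im=cams.snapshot("wrist"); print(s["tool_pos"],s["joints"].round(0),go([.5319,-.1453,.26],-147.8))
cv2.imwrite("pics/w7.png",im[:,:,::-1])
cv2.imwrite("pics/w7z.png",cv2.resize(im[90:290,130:390,::-1],None,fx=2.5,fy=2.5,interpolation=cv2.INTER_CUBIC))
E
```

```text
time_s: 10.7
tool_pos: [0.5662, 0.3143, 0.0997]
orientation: [-180.0, 0.0, -173.4]
ft_force: [-1.1, 0.2, 0.2]
opening: 0.0099
grip_force: 30.0
time_s: 11.82
tool_pos: [0.5668, 0.3148, 0.2617]
orientation: [179.9, 0.2, -173.4]
ft_force: [0.1, 0.1, -0.6]
opening: 0.0251
grip_force: 0.0
[0.56684535 0.31483383 0.261716  ] [-29.  34.  -3.  81.   2.  65.  64.] (array([ 8.700e+00, -4.525e+01, -4.000e-02]), array([ 0.000e+00,  2.000e-02, -2.556e+01]))
```

View pics/w7z.png

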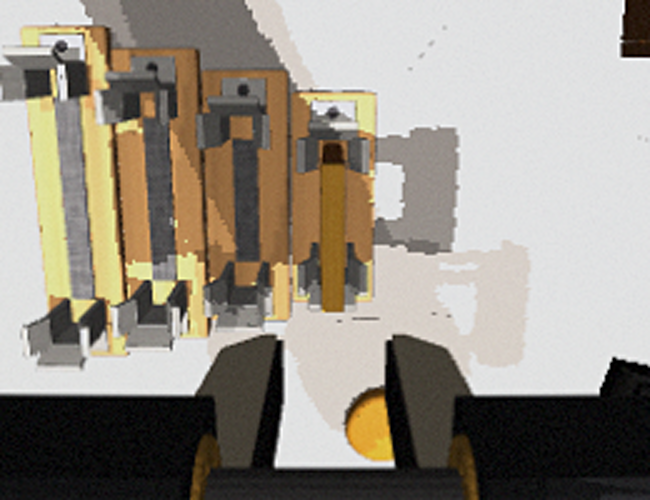

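Board 1 is seated in bay 1: its brass top at (333,235) is inside both guides, and the release height of 0.0997 matches the stand height. Next is board 2.

```bash
python3 -m creep '[8.9,-45.3,0,0,0,-25.8,0.27,8.9,-45.3,0,0,0,-25.8,0.27,8.9,-45.3,0,0,0,-25.8,0.27,8.9,-45.3,0,0,0,-25.8,0.27,8.9,-45.3,0,0,0,-25.8,0.27,8.9,-45.3,0,0,0,-25.8,0.27,8.9,-45.3,0,0,0,-25.8,0.27,8.9,-45.3,0,0,0,-25.8,0.27,8.9,-45.3,0,0,0,-25.8,0.27,8.9,-45.3,0,0,0,-25.8,0.27,8.9,-45.3,0,0,0,-25.8,0.27,8.9,-45.3,0,0,0,-25.8,0.27]'
cat > meas.py <<'E'
from h import *
import sys
# brass tops on the stand in tool frame, for the given board(s): python3 meas.py i:expected centre x,y
W={1:.064,2:.086,3:.108,4:.130}
def brass(im):
    h=cv2.cvtColor(im,cv2.COLOR_RGB2HSV); return cv2.inRange(h,(15,150,100),(32,255,255))
if __name__=="__main__":
    s=robot.state(); im=cams.snapshot("wrist"); cv2.imwrite(sys.argv[1],im[:,:,::-1]); T=T_tool(s)
    print(s["tool_pos"].round(4),s["orientation"].round(2))
    n,l,st,c=cv2.connectedComponentsWithStats(brass(im))
    for i in range(1,n):
        if st[i,4]>250:
            p=np.argwhere(l==i)[:,::-1].astype(np.float32); r=cv2.minAreaRect(p)
            print("comp",st[i],"rect",np.round(r[0],1),np.round(r[1],1),round(r[2],1))
            for H in map(float,sys.argv[2:]):
                q=cv2.boxPoints(r); w=(onplane("wrist",q,H,s)-T[:3,3])@T[:3,:3]*1e3
                print("  z",H,"box tool mm",w[:,:2].round(1).tolist())
E
python3 meas.py pics/w8.png 0.114; python3 -c "
from h import *
print(go([.5297,-.1463,.106],-147.5))"
```

```text
time_s: 13.38
tool_pos: [0.5304, -0.1444, 0.2596]
orientation: [180.0, 0.0, -147.4]
ft_force: [-0.3, 0.0, -0.9]
opening: 0.0251
grip_force: 0.0
[ 0.5304 -0.1444  0.2596] [ 1.7997e+02  1.0000e-02 -1.4740e+02]
comp [ 206  119   17  118 1146] rect [213.3 177.5] [117.   13.9] 87.8
  z 0.114 box tool mm [[69.2, -57.7], [69.6, -44.4], [-50.5, -44.5], [-51.1, -59.3]]
comp [453 122  59  21 305] rect [482.6 132.6] [ 5.4 60.4] 74.6
  z 0.114 box tool mm [[52.6, 186.2], [69.4, 245.0], [64.4, 247.6], [47.6, 188.5]]
comp [116 128  22 105 974] rect [126.6 180. ] [105.9   9.8] 82.4
  z 0.114 box tool mm [[61.7, -145.8], [62.8, -135.9], [-46.4, -134.3], [-47.9, -145.2]]
comp [257 142  21  86 866] rect [267.  184.5] [85. 20.] 90.0
  z 0.114 box tool mm [[47.6, -7.3], [47.6, 12.1], [-40.6, 13.1], [-40.6, -7.9]]
(array([ 0.14, -0.11, 15.37]), array([0.01, 0.01, 0.07]))
```

Run:
```python
from h import *
from meas import brass
im=cv2.imread("pics/w8.png")[:,:,::-1].copy(); m=brass(im)
for r in range(140,230,6):
    x=np.where(m[r,240:300])[0]+240; print(r,x.min() if len(x) else '',x.max() if len(x) else '',len(x))
```

```text
140 241 277 7
146 244 277 11
152 241 268 14
158 252 276 14
164 241 277 25
170 243 275 17
176 251 269 16
182 245 274 15
188 241 276 12
194 241 276 13
200 258 276 11
206 260 268 9
212 260 268 9
218 260 268 9
224 260 268 9
```

```bash
python3 -m creep '[0.25,0,5,0,0,0,0.27,0.25,0,10,0,0,0,0.27,0.25,0,12.5,0,0,0,0.27,0.25,0,14.5,0,0,0,0.27,0.25,0,15.3,0,0,0,0.27,0.25,0,15.3,0,0,0,0.27,0.25,0,15.3,0,0,0,0,0.25,0,15.3,0,0,0,0,0.25,0,15.3,0,0,0,0,0.25,0,15.3,0,0,0,0,0.25,0,15.3,0,0,0,0]'
```

```text
time_s: 14.8
tool_pos: [0.5285, -0.1473, 0.1075]
orientation: [-179.9, 0.1, -147.6]
ft_force: [-0.9, 0.2, 5.4]
opening: 0.0099
grip_force: 30.0
```

```bash
python3 -m creep '[0,0,-2,0,0,0,0,0,0,-5,0,0,0,0,0,0,-9,0,0,0,0,0,0,-13,0,0,0,0,0,0,-16,0,0,0,0,0,0,-16,0,0,0,0,0,0,-16,0,0,0,0]'
cat > held.py <<'E'
from h import *
from meas import brass
import sys
# held board: profile of the brass column about tool y=0, near edge row -> tool x centre
half=float(sys.argv[1]); ztop=float(sys.argv[2]); tgt=[float(v) for v in sys.argv[3:6]]
s=robot.state(); im=cams.snapshot("wrist"); cv2.imwrite(sys.argv[6],im[:,:,::-1]); T=T_tool(s)
h=cv2.cvtColor(im,cv2.COLOR_RGB2HSV)
print("V",[(r,int(np.median(h[r,260:270,2])),int(np.median(h[r,260:270,1]))) for r in range(120,260,4)])
for x in (half-.004,half,half+.004): print(x,proj("wrist",T[:3,:3]@[x,0,ztop]+T[:3,3],s).round(1), end=" ")
print(); print(s["tool_pos"],s["orientation"],go(tgt,-173.5))
E
python3 held.py 0.043 -.0065 .5714 .2676 .26 pics/w9.png
```

```text
time_s: 15.68
tool_pos: [0.527, -0.1471, 0.2652]
orientation: [179.9, -0.1, -147.6]
ft_force: [-0.5, 0.4, -1.1]
opening: 0.0096
grip_force: 30.0
V [(120, 198, 8), (124, 196, 8), (128, 197, 8), (132, 208, 12), (136, 135, 150), (140, 152, 148), (144, 158, 147), (148, 138, 150), (152, 165, 148), (156, 158, 147), (160, 50, 178), (164, 49, 183), (168, 46, 183), (172, 50, 179), (176, 44, 183), (180, 47, 183), (184, 76, 191), (188, 190, 191), (192, 186, 192), (196, 186, 192), (200, 186, 189), (204, 186, 193), (208, 185, 193), (212, 185, 192), (216, 184, 193), (220, 183, 193), (224, 184, 192), (228, 184, 193), (232, 143, 196), (236, 142, 195), (240, 144, 190), (244, 143, 192), (248, 142, 195), (252, 141, 192), (256, 143, 192)]
0.03899999999999999 [[265.9 188.7]] 0.043 [[265.9 180.4]] 0.047 [[265.9 172. ]] 
[ 0.52702464 -0.14714817  0.265172  ] [ 1.79886093e+02 -1.25875731e-01 -1.47556226e+02] (array([-26. ,  32.6,   0.5]), array([ 0.11, -0.19, 25.95]))
```

Near edge at row ~184.5, so the board's centre is 2 mm beyond the TCP. I'll compensate.

```bash
python3 -m creep '[-25.8,32.7,0,0,0,25.9,0,-25.8,32.7,0,0,0,25.9,0,-25.8,32.7,0,0,0,25.9,0,-25.8,32.7,0,0,0,25.9,0,-25.8,32.7,0,0,0,25.9,0,-25.8,32.7,0,0,0,25.9,0,-25.8,32.7,0,0,0,25.9,0,-25.8,32.7,0,0,0,25.9,0,-25.8,32.7,0,0,0,25.9,0,-25.8,32.7,0,0,0,25.9,0,-25.8,32.7,0,0,0,25.9,0,-25.8,32.7,0,0,0,25.9,0]'
python3 -c "
from h import *
print(robot.state()['tool_pos'],robot.state()['orientation'],go([.5694,.2678,.1075],-173.5))"
```

```text
time_s: 17.23
tool_pos: [0.5705, 0.2663, 0.2669]
orientation: [-180.0, 0.0, -173.5]
ft_force: [0.3, 0.0, -0.4]
opening: 0.0099
grip_force: 30.0
[0.57051992 0.26630004 0.26685445] [-1.79992217e+02  1.11170719e-02 -1.73530645e+02] (array([ 0.1 ,  0.16, 15.94]), array([-0.01,  0.01, -0.03]))
```

```bash
python3 -m creep '[0.1,0.1,3,0,0,0,0,0.1,0.1,7,0,0,0,0,0.1,0.1,10,0,0,0,0,0.1,0.1,11.5,0,0,0,0,0.1,0.1,12.5,0,0,0,0,0.1,0.1,13,0,0,0,0,0.1,0.1,13,0,0,0,0]'; python3 -m creep '[0,0,0.6,0,0,0,0,0,0,1.2,0,0,0,0,0,0,1.8,0,0,0,0,0,0,2.2,0,0,0,0,0,0,2.5,0,0,0,0,0,0,2.7,0,0,0,0,0,0,2.7,0,0,0,0]'
```

```text
time_s: 18.1
tool_pos: [0.5695, 0.2682, 0.1371]
orientation: [180.0, 0.1, -173.5]
ft_force: [0.0, -0.4, -0.6]
opening: 0.01
grip_force: 30.0
time_s: 18.98
tool_pos: [0.5692, 0.268, 0.1095]
orientation: [-180.0, -0.0, -173.5]
ft_force: [0.7, -0.8, -0.4]
opening: 0.0099
grip_force: 30.0
```

```bash
python3 -m creep '[0,0,0.15,0,0,0,0,0,0,0.2,0,0,0,0,0,0,0.2,0,0,0,0]';  python3 -m creep '[0,0,0,0,0,0,0.27,0,0,0,0,0,0,0.27,0,0,0,0,0,0,0.27,0,0,0,0,0,0,0.27,0,0,-3,0,0,0,0.27,0,0,-8,0,0,0,0.27,0,0,-14,0,0,0,0.27,0,0,-16,0,0,0,0.27,0,0,-16,0,0,0,0.27,0,0,-16,0,0,0,0.27]'
python3 -c "
from h import *
im=cams.snapshot('wrist'); cv2.imwrite('pics/w10.png',im[:,:,::-1])
print(robot.state()['tool_pos'],go([.5957,-.2646,.265],-147.3))"
```

```text
time_s: 19.35
tool_pos: [0.5692, 0.268, 0.1077]
orientation: [-180.0, -0.0, -173.5]
ft_force: [0.0, 0.3, -1.1]
opening: 0.0097
grip_force: 30.0
time_s: 20.6
tool_pos: [0.5684, 0.2676, 0.266]
orientation: [-179.9, -0.2, -173.4]
ft_force: [0.8, -0.7, -0.8]
opening: 0.0253
grip_force: 0.0
[0.56830171 0.26753692 0.26562882] (array([  3.35, -53.18,   0.15]), array([ -0.03,  -0.22, -26.15]))
```

```bash
python3 -m creep '[3.4,-53.2,0,0,0,-26,0.27,3.4,-53.2,0,0,0,-26,0.27,3.4,-53.2,0,0,0,-26,0.27,3.4,-53.2,0,0,0,-26,0.27,3.4,-53.2,0,0,0,-26,0.27,3.4,-53.2,0,0,0,-26,0.27,3.4,-53.2,0,0,0,-26,0.27,3.4,-53.2,0,0,0,-26,0.27,3.4,-53.2,0,0,0,-26,0.27,3.4,-53.2,0,0,0,-26,0.27,3.4,-53.2,0,0,0,-26,0.27,3.4,-53.2,0,0,0,-26,0.27,3.4,-53.2,0,0,0,-26,0.27]'
python3 meas.py pics/w11.png 0.122; python3 -c "
from h import *
from meas import brass
print(go([.5957,-.2646,.114],-147.3))
m=brass(cv2.imread('pics/w11.png')[:,:,::-1].copy())
for r in range(110,250,8):
    x=np.where(m[r,230:300])[0]+230; print(r,x.min() if len(x) else '',x.max() if len(x) else '',len(x))
"
```

```text
time_s: 22.28
tool_pos: [0.5965, -0.2627, 0.2678]
orientation: [180.0, 0.0, -147.3]
ft_force: [-0.1, -0.7, 0.1]
opening: 0.0252
grip_force: 0.0
[ 0.5965 -0.2627  0.2678] [ 1.7998e+02  2.0000e-02 -1.4731e+02]
comp [ 343  128   21  120 1172] rect [352.6 187.7] [ 10.9 119.9] 5.4
  z 0.122 box tool mm [[-63.8, 82.9], [61.6, 85.2], [60.7, 95.8], [-65.1, 94.8]]
comp [ 253  135   26  103 1107] rect [266.6 185.9] [102.2  24.7] 88.6
  z 0.122 box tool mm [[54.2, -11.2], [54.8, 12.6], [-51.6, 16.6], [-52.3, -9.6]]
(array([ 0.14, -0.09, 15.38]), array([ 0.01,  0.01, -0.04]))
110   0
118   0
126   0
134   0
142 249 296 26
150 249 295 24
158 258 299 13
166 252 271 14
174 249 292 21
182 257 298 24
190 258 267 10
198 249 266 11
206 249 267 11
214 259 266 8
222 259 266 8
230 259 266 8
238   0
246   0
```

```bash
python3 -m creep '[0.12,-0.1,5,0,0,0,0.27,0.12,-0.1,10,0,0,0,0.27,0.12,-0.1,12.5,0,0,0,0.27,0.12,-0.1,14.5,0,0,0,0.27,0.12,-0.1,15.2,0,0,0,0.27,0.12,-0.1,15.2,0,0,0,0.27,0.12,-0.1,15.2,0,0,0,0,0.12,-0.1,15.2,0,0,0,0,0.12,-0.1,15.2,0,0,0,0,0.12,-0.1,15.2,0,0,0,0,0.12,-0.1,15.2,0,0,0,0]'
python3 -m creep '[0,0,-2,0,0,0,0,0,0,-5,0,0,0,0,0,0,-9,0,0,0,0,0,0,-13,0,0,0,0,0,0,-16,0,0,0,0,0,0,-16,0,0,0,0,0,0,-16,0,0,0,0]'
python3 held.py 0.054 -.0065 .5766 .2223 .275 pics/w12.png
```

```text
time_s: 23.7
tool_pos: [0.5961, -0.2661, 0.1166]
orientation: [-179.9, 0.0, -147.5]
ft_force: [-1.0, 1.4, 5.0]
opening: 0.0097
grip_force: 30.0
time_s: 24.58
tool_pos: [0.5945, -0.2655, 0.2734]
orientation: [179.8, -0.1, -147.5]
ft_force: [-0.3, -0.5, -1.8]
opening: 0.0101
grip_force: 30.0
V [(120, 195, 9), (124, 196, 9), (128, 198, 9), (132, 196, 9), (136, 209, 13), (140, 151, 149), (144, 48, 191), (148, 53, 177), (152, 45, 212), (156, 48, 187), (160, 140, 195), (164, 177, 192), (168, 175, 193), (172, 176, 194), (176, 177, 190), (180, 175, 195), (184, 174, 190), (188, 175, 191), (192, 175, 191), (196, 175, 192), (200, 175, 193), (204, 173, 191), (208, 173, 191), (212, 173, 193), (216, 173, 193), (220, 174, 195), (224, 172, 195), (228, 168, 190), (232, 134, 195), (236, 133, 194), (240, 135, 195), (244, 151, 196), (248, 133, 195), (252, 132, 196), (256, 134, 192)]
0.05 [[265.9 165.6]] 0.054 [[265.9 157. ]] 0.057999999999999996 [[265.9 148.2]] 
[ 0.59453715 -0.26552546  0.27340785] [ 1.79817305e+02 -1.42484626e-01 -1.47450879e+02] (array([-24.74,  42.08,  -0.11]), array([ 0.18, -0.22, 26.05]))
```

```bash
python3 -m creep '[-24.65,42.1,0,0,0,26,0,-24.65,42.1,0,0,0,26,0,-24.65,42.1,0,0,0,26,0,-24.65,42.1,0,0,0,26,0,-24.65,42.1,0,0,0,26,0,-24.65,42.1,0,0,0,26,0,-24.65,42.1,0,0,0,26,0,-24.65,42.1,0,0,0,26,0,-24.65,42.1,0,0,0,26,0,-24.65,42.1,0,0,0,26,0,-24.65,42.1,0,0,0,26,0,-24.65,42.1,0,0,0,26,0,-24.65,42.1,0,0,0,26,0]'
python3 -c "
from h import *
print(robot.state()['tool_pos'],robot.state()['orientation'],go([.5754,.2223,.1166],-173.5))"
```

```text
time_s: 26.25
tool_pos: [0.5771, 0.2207, 0.2757]
orientation: [-180.0, 0.0, -173.5]
ft_force: [-0.1, -0.3, -0.6]
opening: 0.0103
grip_force: 30.0
[0.57711783 0.22074862 0.27573954] [-1.79991365e+02  4.19543279e-03 -1.73536968e+02] (array([ 0.15,  0.18, 15.91]), array([-0.01,  0.  , -0.04]))
```

```bash
python3 -m creep '[0.1,0.1,3,0,0,0,0,0.1,0.1,7,0,0,0,0,0.1,0.1,10,0,0,0,0,0.1,0.1,11.5,0,0,0,0,0.1,0.1,12.5,0,0,0,0,0.1,0.1,13,0,0,0,0,0.1,0.1,13,0,0,0,0]'; python3 -m creep '[0,0,0.6,0,0,0,0,0,0,1.2,0,0,0,0,0,0,1.8,0,0,0,0,0,0,2.2,0,0,0,0,0,0,2.5,0,0,0,0,0,0,2.7,0,0,0,0,0,0,2.7,0,0,0,0]'
```

```text
time_s: 27.12
tool_pos: [0.5761, 0.2227, 0.1461]
orientation: [180.0, 0.0, -173.5]
ft_force: [0.5, 1.2, -1.0]
opening: 0.0097
grip_force: 30.0
time_s: 28.0
tool_pos: [0.5757, 0.2225, 0.1185]
orientation: [-180.0, -0.0, -173.5]
ft_force: [0.5, 0.0, -0.2]
opening: 0.01
grip_force: 30.0
```

```bash
python3 -m creep '[0,0,0.15,0,0,0,0,0,0,0.2,0,0,0,0,0,0,0.2,0,0,0,0]';  python3 -m creep '[0,0,0,0,0,0,0.27,0,0,0,0,0,0,0.27,0,0,0,0,0,0,0.27,0,0,0,0,0,0,0.27,0,0,-3,0,0,0,0.27,0,0,-8,0,0,0,0.27,0,0,-14,0,0,0,0.27,0,0,-16,0,0,0,0.27,0,0,-16,0,0,0,0.27,0,0,-16,0,0,0,0.27]'
python3 -c "
from h import *
print(robot.state()['tool_pos'],go([.55,-.1885,.275],-147.3))"
```

```text
time_s: 28.38
tool_pos: [0.5759, 0.2225, 0.1167]
orientation: [180.0, 0.0, -173.5]
ft_force: [-0.1, -0.3, -1.6]
opening: 0.0099
grip_force: 30.0
time_s: 29.62
tool_pos: [0.575, 0.2221, 0.275]
orientation: [-179.9, -0.2, -173.5]
ft_force: [0.3, -0.4, -0.1]
opening: 0.025
grip_force: 0.0
[0.57495655 0.22212738 0.27501511] (array([  7.16, -40.51,   0.06]), array([-1.000e-02, -1.800e-01, -2.615e+01]))
```

```bash
python3 -m creep '[7.2,-40.5,0,0,0,-26,0.27,7.2,-40.5,0,0,0,-26,0.27,7.2,-40.5,0,0,0,-26,0.27,7.2,-40.5,0,0,0,-26,0.27,7.2,-40.5,0,0,0,-26,0.27,7.2,-40.5,0,0,0,-26,0.27,7.2,-40.5,0,0,0,-26,0.27,7.2,-40.5,0,0,0,-26,0.27,7.2,-40.5,0,0,0,-26,0.27,7.2,-40.5,0,0,0,-26,0.27,7.2,-40.5,0,0,0,-26,0.27]'
python3 meas.py pics/w13.png 0.130; python3 -c "
from h import *
from meas import brass
print(go([.55,-.1885,.124],-147.3))
m=brass(cv2.imread('pics/w13.png')[:,:,::-1].copy())
for r in range(110,270,8):
    x=np.where(m[r,230:300])[0]+230; print(r,x.min() if len(x) else '',x.max() if len(x) else '',len(x))
"
```

```text
time_s: 31.0
tool_pos: [0.5508, -0.1864, 0.2766]
orientation: [180.0, 0.0, -147.3]
ft_force: [0.2, -0.3, 0.1]
opening: 0.0252
grip_force: 0.0
[ 0.5508 -0.1864  0.2766] [ 1.7997e+02  1.0000e-02 -1.4730e+02]
comp [ 223  125   76  123 1503] rect [253.9 182.5] [ 60.8 118.4] 16.3
  z 0.13 box tool mm [[-45.4, -59.7], [71.0, -22.2], [54.9, 34.0], [-65.1, 2.1]]
(array([ 0.15, -0.1 , 15.27]), array([ 0.01,  0.01, -0.04]))
110   0
118   0
126 260 268 9
134 230 299 44
142 230 297 33
150 232 299 31
158 231 298 22
166 232 298 27
174 236 296 29
182 231 292 32
190 234 268 17
198 259 297 12
206 260 268 9
214 260 267 8
222 260 267 8
230 260 267 8
238 260 267 8
246 260 267 8
254   0
262   0
```

```bash
python3 -m creep '[0.05,-0.1,5,0,0,0,0.27,0.05,-0.1,10,0,0,0,0.27,0.05,-0.1,12.5,0,0,0,0.27,0.05,-0.1,14.5,0,0,0,0.27,0.05,-0.1,15.2,0,0,0,0.27,0.05,-0.1,15.2,0,0,0,0.27,0.05,-0.1,15.2,0,0,0,0,0.05,-0.1,15.2,0,0,0,0,0.05,-0.1,15.2,0,0,0,0,0.05,-0.1,15.2,0,0,0,0,0.05,-0.1,15.2,0,0,0,0]'
python3 -m creep '[0,0,-2,0,0,0,0,0,0,-5,0,0,0,0,0,0,-9,0,0,0,0,0,0,-13,0,0,0,0,0,0,-16,0,0,0,0,0,0,-16,0,0,0,0,0,0,-16,0,0,0,0]'
python3 held.py 0.065 -.0055 .5818 .1766 .285 pics/w14.png
```

```text
time_s: 32.42
tool_pos: [0.5505, -0.1883, 0.1254]
orientation: [179.9, 0.0, -147.4]
ft_force: [-1.1, 4.0, 6.3]
opening: 0.0101
grip_force: 30.0
time_s: 33.3
tool_pos: [0.5497, -0.1893, 0.283]
orientation: [179.9, -0.1, -147.5]
ft_force: [-0.9, 0.1, -1.8]
opening: 0.0102
grip_force: 30.0
V [(120, 184, 8), (124, 183, 7), (128, 45, 169), (132, 47, 192), (136, 77, 200), (140, 176, 192), (144, 176, 193), (148, 176, 193), (152, 174, 192), (156, 175, 193), (160, 174, 193), (164, 172, 194), (168, 173, 192), (172, 173, 192), (176, 174, 193), (180, 174, 191), (184, 171, 195), (188, 173, 191), (192, 172, 191), (196, 171, 192), (200, 169, 196), (204, 171, 192), (208, 169, 194), (212, 168, 195), (216, 169, 195), (220, 168, 193), (224, 167, 194), (228, 160, 192), (232, 126, 196), (236, 128, 193), (240, 126, 193), (244, 125, 192), (248, 124, 199), (252, 126, 192), (256, 125, 191)]
0.061 [[265.9 141.4]] 0.065 [[265.9 132.5]] 0.069 [[265.9 123.4]] 
[ 0.54968108 -0.18934726  0.28295473] [ 1.79904472e+02 -1.24826038e-01 -1.47469310e+02] (array([-22.4 ,  29.1 ,  -0.23]), array([ 0.11, -0.19, 26.04]))
```

```bash
python3 -m creep '[-22.25,29.2,0,0,0,26,0,-22.25,29.2,0,0,0,26,0,-22.25,29.2,0,0,0,26,0,-22.25,29.2,0,0,0,26,0,-22.25,29.2,0,0,0,26,0,-22.25,29.2,0,0,0,26,0,-22.25,29.2,0,0,0,26,0,-22.25,29.2,0,0,0,26,0,-22.25,29.2,0,0,0,26,0,-22.25,29.2,0,0,0,26,0,-22.25,29.2,0,0,0,26,0]'
python3 -c "
from h import *
print(robot.state()['tool_pos'],robot.state()['orientation'],go([.58,.1766,.1254],-173.5))"
```

```text
time_s: 34.72
tool_pos: [0.5811, 0.1757, 0.2847]
orientation: [-180.0, 0.0, -173.5]
ft_force: [-0.2, 0.7, -0.7]
opening: 0.0096
grip_force: 30.0
[0.58114954 0.175733   0.28474904] [-1.79988241e+02  3.54160446e-03 -1.73539685e+02] (array([ 0.11,  0.1 , 15.93]), array([-0.01,  0.  , -0.04]))
```

```bash
python3 -m creep '[0.05,0,3,0,0,0,0,0.05,0,7,0,0,0,0,0.05,0,10,0,0,0,0,0.05,0,11.5,0,0,0,0,0.05,0,12.5,0,0,0,0,0.05,0,13,0,0,0,0,0.05,0,13,0,0,0,0]'; python3 -m creep '[0,0,0.6,0,0,0,0,0,0,1.2,0,0,0,0,0,0,1.8,0,0,0,0,0,0,2.2,0,0,0,0,0,0,2.5,0,0,0,0,0,0,2.7,0,0,0,0,0,0,2.8,0,0,0,0]'
```

```text
time_s: 35.6
tool_pos: [0.5809, 0.1767, 0.1551]
orientation: [180.0, 0.1, -173.5]
ft_force: [-0.3, 0.1, -1.2]
opening: 0.0099
grip_force: 30.0
time_s: 36.48
tool_pos: [0.5806, 0.1766, 0.1266]
orientation: [-180.0, -0.0, -173.5]
ft_force: [-0.3, 0.8, -0.9]
opening: 0.0099
grip_force: 30.0
```

Seat, release, retreat, then back off outward so the wrist camera sees the whole rack.

```bash
python3 -m creep '[0,0,0.12,0,0,0,0,0,0,0.15,0,0,0,0,0,0,0.15,0,0,0,0]';  python3 -m creep '[0,0,0,0,0,0,0.27,0,0,0,0,0,0,0.27,0,0,0,0,0,0,0.27,0,0,0,0,0,0,0.27,0,0,-3,0,0,0,0.27,0,0,-8,0,0,0,0.27,0,0,-14,0,0,0,0.27,0,0,-18,0,0,0,0.27,-8,5,-18,0,0,0,0.27,-8,5,-18,0,0,0,0.27,-8,5,-18,0,0,0,0.27,-8,5,-18,0,0,0,0.27]'
python3 - <<'E'
from h import *
im=cams.snapshot("wrist"); t=cams.snapshot("top")
a=cv2.resize(im[60:290,130:390],None,fx=1.5,fy=1.5); b=cv2.resize(t[120:280,70:380],(390,201))
a=cv2.copyMakeBorder(a,0,210,0,0,cv2.BORDER_CONSTANT); a[-205:-4,:390]=b
cv2.imwrite("pics/fin.png",a[:,:,::-1])
E
```

```text
time_s: 36.85
tool_pos: [0.5806, 0.1767, 0.1254]
orientation: [180.0, 0.0, -173.5]
ft_force: [-1.0, -0.1, 0.2]
opening: 0.0098
grip_force: 30.0
time_s: 38.35
tool_pos: [0.6539, 0.2346, 0.3048]
orientation: [-179.9, -0.1, -173.5]
ft_force: [0.3, -0.2, 0.5]
opening: 0.0252
grip_force: 0.0
```

View pics/fin.png

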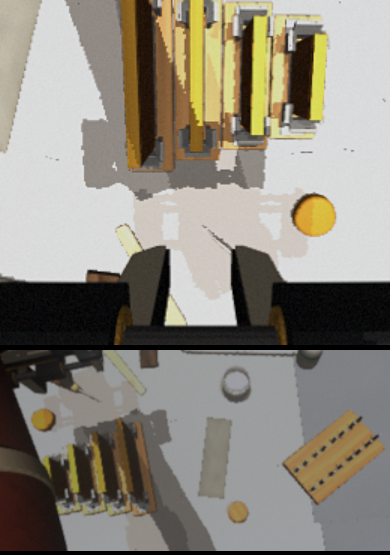

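All four boards stand in their bays, with tops at (135,80), (195,75), (258,75) and (315,80). The stand is empty, and the jar (236,383) and spool (237,511) look undisturbed. Handing in.

```bash
python3 -c "
from plant import ticket
print(ticket.close_job())"
```

```text
the job is handed in; nothing more can be done
None
```

All four boards are filed smallest to largest in bays 1–4, brass edge up, seated and released; the spool and jar look unmoved in the last picture, and I handed the job in at about 38 s.

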